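# Check in a washed tumbler: code to the scanner, inside shown to the camera in a mirror

### The arm

A 7-joint arm with a two-finger parallel gripper is mounted at the origin on the work surface. World frame = base frame: x ahead of the robot, y to its left, z up, the work surface at z = 0. Lengths are in m, angles in rad, forces in N, time in s.
With the tool pointing down it reaches from about 0.4 to 0.85 m from the base axis. Payload 6.9 kg.
Tool frame: the origin (TCP) lies between the finger pads; the fingertips stand 14 mm ahead of it and the grasp point (between the pads) lies 5 mm behind it (tcp_to_tips is the distance from the TCP to the fingertips, in m); z points along the fingers, y is the line along which they close (so a half turn about z gives the same grasp; the last joint's range is limited). The gripper opens to 85 mm and grips with 20 to 120 N. Pads are 22 mm wide; open, the fingers measure 114 mm over their backs; the gripper's body (76 mm by 85 mm) begins 54 mm behind the grasp point. The pads swing forward as they close: fully open they stand 13 mm farther back than shut.
Start: joints at [1.365, 0.507, -0.238, 1.5, 0.126, 1.149, -0.155], TCP at [0.191, -0.595, 0.245] pointing down, gripper open.
Joint ranges: [-3.08, 3.08], [-0.24, 2.05], [-1.43, 1.35], [0, 2.5], [-1.52, 4.66], [0.17, 1.96], [-2.89, 2.89]. Speed limits (rad/s): [2.39, 2.39, 3.14, 3.14, 3.14, 3.14, 3.14].

### API

Orientations are given as a unit quaternion [x, y, z, w].
In Python, from cell import * gives the robot as it stands. Calls block until the motion is done:
- move_ptp(position, orientation): joint-space move of the TCP to a pose.
- move_l(position, rotation=None, max_speed=0.15): straight line of the TCP; rotation=None keeps the orientation; max_speed is the mean speed in m/s.
- movej(angles): joint-space move.
- set_gripper(opening): opening from 0.0 (shut) to 1.0 (fully open); the grip force is fixed at half the most; returns when the fingers have stopped.
- sleep(seconds).
- inverse_kinematics(position, orientation): joint angles nearest the present ones, or None.
- sense(): the state.
- snapshot(name): name is "side" or "top" or "wrist"; returns a dict with "pixels" (400x640x3 uint8, blue, green, red), "K" (3x3 intrinsics, pixels), "k1" (the pictures are not rectified: a ray, as slopes to the right and down, at radius r is drawn at 1 + k1 r^2 times it, then the intrinsics apply), "view" (4x4, takes a point from world to camera coordinates). Camera axes: x right, y up, looking along -z (the intrinsics and any distortion apply to the point x, -y, -z); pixel columns grow to the right and rows downward; lengths in m; the calibration is good to about 2 mm. A picture is of the moment at which its call begins. There is no depth.
A pose or a line that the arm cannot do raises IKError and nothing moves.
- hand_in(): hands the job in; it is judged then, once.
The state is a dict: "t": time; "joint_pos": joint angles; "dq": joint speeds; "effort": joint torques, N m; "tool_pos": TCP position; "tool_rot": TCP orientation; "wrist_force": force on the tool from outside, world axes, zero at the start; "moment": the same for the moment, N m; "finger_gap": opening from 0.0 (shut) to 1.0 (fully open); "grasp_force": force on a finger pad.
Only numpy, scipy, OpenCV 4.12 (cv2) and the standard library are available. Lean on these libraries where they do the work, as an engineer would, in place of code of your own. Each camera call takes 0.05 s, during which the arm holds its last target. There are 200 camera calls.

### The job

Check in the washed steel tumbler that stands in the round nest: turn it there until the code plate below its rim tab squarely faces the scanner's window, and let go of it, still seated in the nest. Then pick up the inspection mirror by its handle and hold it glass down over the tumbler's mouth, about 15 cm above the rim, angled so that the check camera sees the mark stamped on the tumbler's inside floor reflected in the glass. Finish while holding the mirror there, steady, with nothing but the gripper touching it, and leave everything else on the counter where it stands.

Things in the scene. Friction and masses are not known exactly. Their poses are not given: they have to be found in the camera images.
- cup: Open steel tumbler in the nest, 62 mm wide, 105 tall, wall 3, floor 4, 0.16 kg. Origin: underside centre, z up. Own +x is the marked side: white code plate (26 wide, 26 to 58 above the underside) and above it a flat rim tab (18 wide, 101 to 104 up, reaching 45.5 from the axis; grip clear of it). Dark ringed cross, 22 wide, stamped on the inside floor. Turns freely; starts 0.75 rad or more off.
- nest (a point): Centre of the floor of the round nest, where the tumbler's underside rests, 10 mm above the counter. The nest is a recess 64 mm wide and 6 mm deep in a grey block 116 mm square and 10 mm thick on the station's base plate. z up, +x level towards the check camera.
- station: Fixed check station: flat steel base plate (370 x 130 x 6 mm) carrying the nest block at one end and the check camera on a post at the other. Origin: on the counter under the nest's centre, z up, +x from the nest to the camera; the plate runs from x = -70 to 300 mm.
- lens (a point): Centre of the front of the check camera's black lens barrel (30 mm wide), 220 mm level from the nest's axis, 130 mm above the counter. The camera, an aluminium box of 55 x 42 x 42 mm on a post, looks up at the space over the tumbler, about 32 degrees above level.
- aim (a point): Unmarked point in the air halfway between the lens and the stamped mark: 110 mm from the nest's axis towards the camera, 72 mm above the counter. A mirror 15 cm above the rim is nearly equally far from lens and mark, so the mark appears in the glass when the line square out of the glass's centre passes through this point.
- scanner: The fixed barcode scanner: a grey upright box 74 mm wide, 56 mm deep, on a round black foot, 124 mm tall in all, with a dark window on its face. Origin: on the counter under the box's centre; its own -y is the window's side.
- window (a point): Centre of the scanner's dark window, about 110 mm from the tumbler's axis and 70 mm above the counter, to the side of the tumbler.
- mirror: Inspection mirror, 0.13 kg, lying glass down. Origin: glass centre; own z out of its back (glass looks along -z), own +x from head along the handle. Round steel head 68 mm wide, 7 thick (hub 4 more) with 60 mm glass, 8 mm steel stem, straight black rubber handle 20 wide, 22 thick (z = 0 to 22), from x = 88 to 206 mm.
- mirror_grip (a point): Where the mirror is well gripped near its balance point, in the middle of the handle's thickness: 135 mm from the glass's centre along the handle, 11 mm from the glass's plane; axes as the mirror's.
- spare_cup: A second tumbler of the same kind standing upside down on the counter; leave it. Origin: centre of its lower end.
- brush: A white dish brush with a round head, 236 mm long, lying bristles down; leave it.
- spray_bottle: A white spray bottle, 236 mm tall, 80 mm wide; leave it.
- jar: A jar with a steel lid, 100 mm tall, 72 mm wide; leave it.
- bowl: A steel bowl 130 mm wide, 55 mm tall; leave it.
There are look-alikes about, which are no part of the job. There is more than one size of the mirror; the one meant has the size given above. What is shaped like the cup but orange is not meant.

How it is judged:
By the outcome, as a careful person would: the job done as asked, in the order asked, and still so for the second after the job is handed in, while the arm keeps its last pose, push and grip.
It also fails if it takes over 58 s, if anything falls off the work surface, if the arm or the gripper's body presses on something with over 40 N, if the wrist force passes 120 N, or if a joint passes its speed limit or range.

## Working session

There is one attempt and no reset: what is moved stays moved. The work goes in short steps, each a Python script; the robot and the scene stay as the last script left them, time stands still between calls to the robot, and variables do not carry over. Pictures are saved under pics/ and viewed, at most 10 in all, crops included, and the job is handed in when it is done.

```bash
ls; mkdir -p pics; cat > h.py <<'E'
import numpy as np, cv2, pickle
from cell import *
def snap(n,f):
    s=snapshot(n); cv2.imwrite(f'pics/{f}.png',np.asarray(s['pixels'])); pickle.dump({k:np.asarray(v) if not isinstance(v,(float,int)) else v for k,v in s.items()},open(f'pics/{f}.pkl','wb')); return s
def load(f): return pickle.load(open(f'pics/{f}.pkl','rb'))
def ray(s,uv):
    K=np.array(s['K']); V=np.array(s['view'])
    d=np.array([(uv[0]-K[0,2])/K[0,0],(uv[1]-K[1,2])/K[1,1]]); p=d.copy()
    for _ in range(30): p=d/(1+s['k1']*(p@p))
    R=V[:3,:3]; o=-R.T@V[:3,3]; v=R.T@np.array([p[0],-p[1],-1]); return o,v/np.linalg.norm(v)
def atz(s,uv,z):
    o,v=ray(s,uv); return o+v*(z-o[2])/v[2]
def tri(*obs):
    A=np.zeros((3,3));b=np.zeros(3);rs=[ray(s,uv) for s,uv in obs]
    for o,v in rs: P=np.eye(3)-np.outer(v,v);A+=P;b+=P@o
    x=np.linalg.solve(A,b); return x,[float(np.linalg.norm((np.eye(3)-np.outer(v,v))@(x-o))) for o,v in rs]
def proj(s,P):
    K=np.array(s['K']);V=np.array(s['view']);c=V[:3,:3]@np.asarray(P)+V[:3,3]
    p=np.array([c[0],-c[1]])/-c[2]; p=p*(1+s['k1']*(p@p)); return K[0,0]*p[0]+K[0,2],K[1,1]*p[1]+K[1,2]
E
python3 - <<'E'
from h import *
for n in ['side','top','wrist']:
    s=snap(n,n+'0'); V=np.array(s['view']); print(n,np.array(s['K']).round(1).tolist(),s['k1'],(-V[:3,:3].T@V[:3,3]).round(3),V[:3,:3].round(2).tolist())
a=[cv2.imread(f'pics/{n}0.png') for n in ['side','top']]
print(sense())
E
```

```text
pics
side [[372.7, 0.0, 318.0], [0.0, 372.7, 204.1], [0.0, 0.0, 1.0]] -0.08281080904520947 [0.241 0.802 0.808] [[-0.96, -0.28, -0.02], [0.16, -0.61, 0.78], [-0.23, 0.74, 0.63]]
top [[450.1, 0.0, 317.7], [0.0, 450.1, 204.3], [0.0, 0.0, 1.0]] -0.02792544056876349 [ 0.45  -0.015  1.256] [[0.01, -1.0, 0.01], [1.0, 0.01, 0.05], [-0.05, 0.01, 1.0]]
wrist [[325.6, 0.0, 318.3], [0.0, 325.6, 201.4], [0.0, 0.0, 1.0]] -0.03216509468806776 [ 0.259 -0.573  0.373] [[0.31, -0.95, -0.0], [0.91, 0.29, -0.28], [0.27, 0.09, 0.96]]
{'t': 0.15, 'joint_pos': array([ 1.36548363,  0.50814139, -0.23752911,  1.50084623,  0.12570195,
        1.14895829, -0.15481611]), 'dq': array([-0.0007419 , -0.00219073, -0.00066068, -0.002183  , -0.000201  ,
       -0.00098787, -0.00073857]), 'effort': array([-2.33492276e-03, -6.21007419e+01, -2.18932271e+00, -2.49839276e+01,
        1.26488184e-02,  9.20487073e-03,  4.91769015e-05]), 'tool_pos': array([ 0.19096502, -0.59473936,  0.24465074]), 'tool_rot': array([ 9.87950578e-01,  1.54768173e-01, -1.22467778e-04, -6.72522814e-04]), 'wrist_force': array([-0.57045067, -0.27422779, -0.18705047]), 'moment': array([-0.0128975 , -0.05792225,  0.05836629]), 'grasp_force': 0.0, 'finger_gap': 1.0016163506218456}
```

View pics/top0.png

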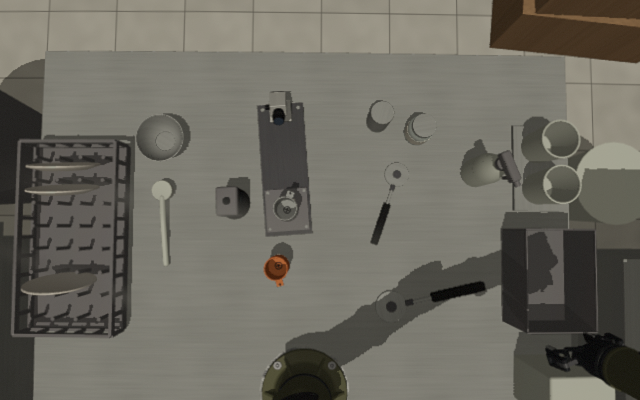

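View pics/side0.png

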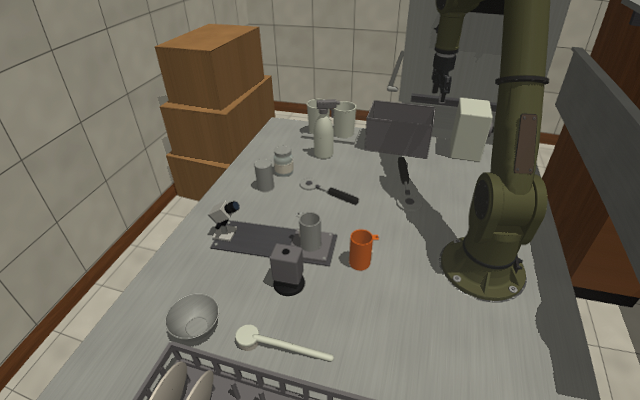

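Top view: two mirror look-alikes, A with head (396,175) and handle end (376,243), and B with head (390,304) and handle end (485,288). There is also the steel cup in the nest at (287,208), the orange cup at (277,268), the inverted spare at (382,112), and two tumblers at right (560,140)/(560,185). Next I check the size of A and B and take a close crop.

```bash
python3 - <<'E'
from h import *
t=load('top0'); s=load('side0')
for n,uv,z in [('A head',(396.5,175),.008),('A end',(376,243),.011),('B head',(390,304),.008),('B end',(485,288),.011),('cup',(287,208),.11),('lens box',(280,104),.13),('lens',(279,117),.13),('scanner',(228,201),.124),('pl',(259,105),.006),('pr',(301,102),.006),('pb',(311,232),.006),('pbl',(264,235),.006)]:
    print(n,atz(t,uv,z).round(3))
a=t['pixels'][90:250,250:420]; b=s['pixels'][170:290,195:375]
a=cv2.resize(a,(425,400),interpolation=cv2.INTER_CUBIC); b=cv2.resize(b,(375,250),interpolation=cv2.INTER_CUBIC)
c=np.zeros((400,800,3),np.uint8); c[:,:425]=a; c[:250,425:]=b; cv2.imwrite('pics/crop1.png',c)
E
```

```text
A head [ 0.595 -0.253  0.008]
A end [ 0.405 -0.195  0.011]
B head [ 0.238 -0.234  0.008]
B end [ 0.282 -0.498  0.011]
cup [0.497 0.046 0.11 ]
lens box [0.76  0.066 0.13 ]
lens [0.726 0.068 0.13 ]
scanner [0.513 0.194 0.124]
pl [0.79  0.133 0.006]
pr [0.8   0.015 0.006]
pb [ 0.435 -0.015  0.006]
pbl [0.426 0.115 0.006]
```

View pics/crop1.png

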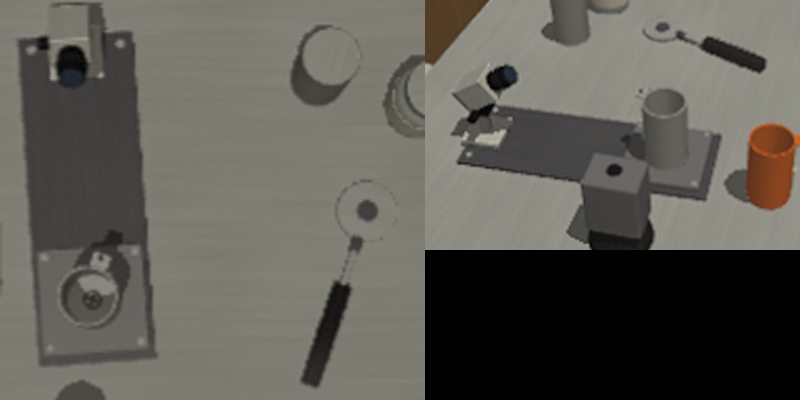

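Mirror A measures about 0.20 m from glass centre to handle end, against 0.206 m given. B measures 0.27 m, so A is the one meant. The crop shows A's head at top-view px (396,175) and the steel cup in the nest with its tab pointing roughly towards the camera. I'll take close views with the wrist camera.

```bash
python3 - <<'E'
from h import *
p=sense()['tool_pos']; 
move_l([p[0],p[1],.38],max_speed=.3)
q=[1,0,0,0]
move_ptp([.42,-.17,.30],q); s=snap('wrist','w1')
move_l([.42,-.03,.30],max_speed=.3); snap('wrist','w2')
move_l([.45,.12,.30],max_speed=.3); snap('wrist','w3')
print(sense()['t'],sense()['joint_pos'].round(2))
a=[cv2.imread(f'pics/w{i}.png') for i in (1,3)]
cv2.imwrite('pics/c2.png',np.vstack([x[40:340] for x in a]))
E
```

```text
3.9583 [ 0.23  0.25 -0.69  1.8   0.18  1.15 -2.09]
```

View pics/c2.png

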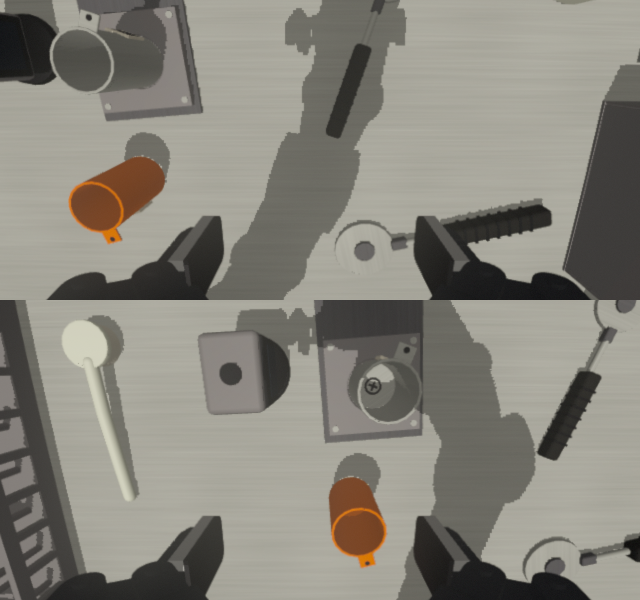

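View pics/w2.png

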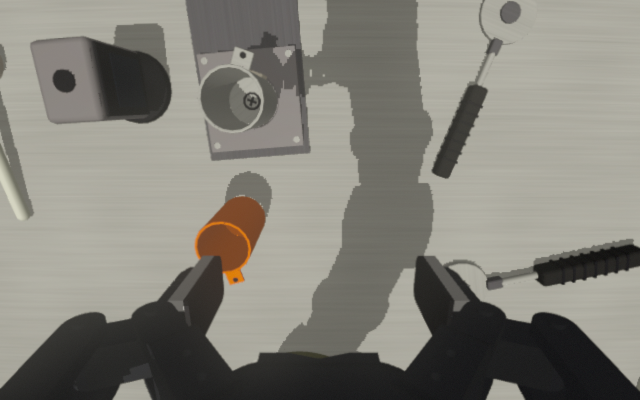

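w2 shows the cup rim centred at (233,98) with its tab dot at (242,56), the floor cross at (252,101), and the block screws at (204,60), (291,51), (217,147), (295,139). The scanner's top hole is at (64,81). Mirror A's hub is at (510,12) and its handle runs from (480,88) to (442,175).

```bash
python3 - <<'E'
from h import *
w1,w2,w3,t=[load(x) for x in ('w1','w2','w3','top0')]
T=lambda n,*o:print(n,*(lambda r:(r[0].round(4),np.round(r[1],4)))(tri(*o)))
def ref(s,uv,r=5):  # bright blob centroid
    g=cv2.cvtColor(s['pixels'],cv2.COLOR_BGR2GRAY).astype(float);u,v=map(int,uv)
    p=g[v-r:v+r+1,u-r:u+r+1]; w=np.clip(p-np.median(p)-15,0,None)
    y,x=np.mgrid[v-r:v+r+1,u-r:u+r+1]; return ((x*w).sum()/w.sum(),(y*w).sum()/w.sum())
S=[]
for a,b in [((204,60),(331,82)),((291,51),(413,80)),((217,147),(334,170)),((295,139),(417,168))]:
    a=ref(w2,a);b=ref(w3,b);r=tri((w2,a),(w3,b));S.append(r[0]);print('screw',np.round(a,1),np.round(b,1),r[0].round(4),np.round(r[1],4))
S=np.array(S);print('nest c',S.mean(0).round(4)); d=S[0]+S[1]-S[2]-S[3];e=S[0]+S[2]-S[1]-S[3]; print('yaw',np.arctan2(d[1],d[0]),np.arctan2(-e[0],e[1]),np.linalg.norm(S-S.mean(0),axis=1))
T('cross',(w2,(252,101)),(w3,(373,126)))
T('tab dot',(w2,(242,55.5)),(w3,(406,90)),(w1,(89,57)))
T('rim c',(w2,(233,98)),(w3,(389,131.5)))
T('scan',(w2,(64,81)),(w3,(231,114)))
T('hEnd',(w1,(333,175)),(w2,(442,174)))
T('hTop',(w1,(363,85)),(w2,(478,87)))
T('hub',(w2,(510,12)),(t,(396.5,175)))
def crop(s,x,y,w=130,h=100,k=3): return cv2.resize(s['pixels'][y:y+h,x:x+w],None,fx=k,fy=k,interpolation=cv2.INTER_CUBIC)
cv2.imwrite('pics/c3.png',np.vstack([np.hstack([crop(w2,190,30),crop(w3,320,60)]),np.hstack([crop(w1,320,80),crop(w2,420,85)])]))
E
```

```text
screw [203.7  60.4] [330.5  86.4] [0.5439 0.1037 0.0195] [0.0003 0.0003]
screw [288.   52.8] [413.2  80. ] [0.5519 0.0049 0.0167] [0. 0.]
screw [217.1 145.4] [335.1 168.8] [0.4442 0.0967 0.0167] [0.0001 0.0001]
screw [296.2 139. ] [415.  165.2] [ 0.4516 -0.0033  0.0244] [0.0012 0.0012]
nest c [0.4979 0.0505 0.0193]
yaw 0.07587566542602962 0.07760334027415473 [0.07034367 0.070755   0.07091751 0.07116932]
cross [0.4977 0.0503 0.0144] [0. 0.]
tab dot [0.5361 0.0377 0.1129] [0.0005 0.0002 0.0003]
rim c [0.4986 0.0499 0.1082] [0.0005 0.0005]
scan [0.5149 0.197  0.1254] [0.0001 0.0001]
hEnd [ 0.4072 -0.1905  0.0177] [0.0009 0.0009]
hTop [ 0.5158 -0.2257  0.0122] [0.0004 0.0004]
hub [ 0.5957 -0.2503  0.0188] [0.0019 0.0019]
```

View pics/c3.png

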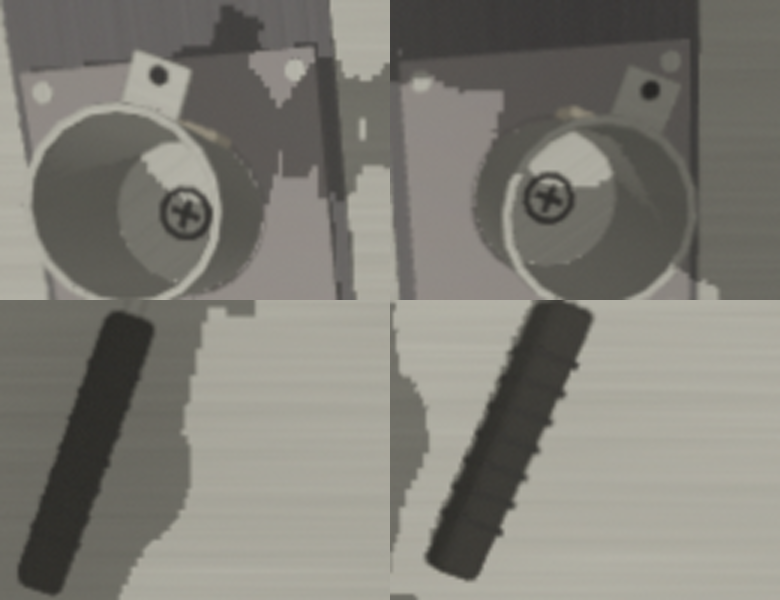

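```bash
python3 - <<'E'
from h import *
w1,w2,w3,t=[load(x) for x in ('w1','w2','w3','side0')]
def crop(s,x,y,w=100,h=75,k=4): return cv2.resize(s['pixels'][y:y+h,x:x+w],(400,300),interpolation=cv2.INTER_CUBIC)
cv2.imwrite('pics/c4.png',np.vstack([np.hstack([crop(w2,25,30,160,120),crop(w3,185,50,120,90)]),np.hstack([crop(w1,0,40,120,90),crop(t,255,235,80,60)])]))
E
```

```text
(no output)
```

View pics/c4.png

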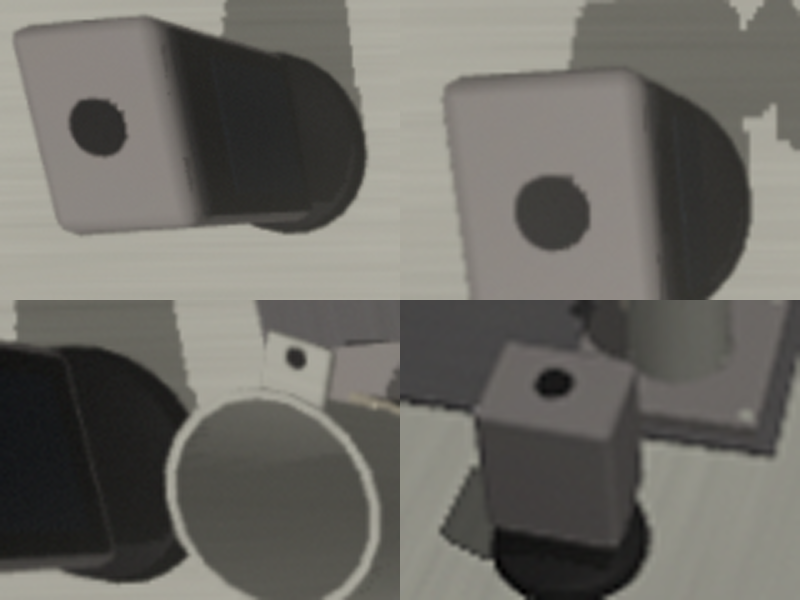

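```bash
python3 - <<'E'
from h import *
w2,w3=load('w2'),load('w3'); z=.124
f2=lambda x,y:(25+x/2.5-.3,30+y/2.5-.3); f3=lambda x,y:(185+x/3.333-.3,50+y/3.333-.3)
C=[atz(w2,f2(*p),z)[:2] for p in [(14,27),(154,15),(206,227),(63,236)]]
print(np.round(C,4),np.mean(C,0)); 
an=lambda a,b:np.arctan2(*(np.array(b)-a)[::-1])
print('w2 width-axis yaw',an(C[3],C[0]),an(C[2],C[1]),'depth axis yaw+90',an(C[1],C[0])-np.pi/2,an(C[2],C[3])-np.pi/2, [np.linalg.norm(C[i]-C[i-1]) for i in range(4)])
L=[atz(w3,f3(*p),z)[:2] for p in [(70,298),(47,95),(262,298),(243,95),(55,78),(235,69)]]
print('w3',an(L[0],L[1]),an(L[2],L[3]),an(L[5],L[4])-np.pi/2)
c=np.array([.498,.0503])
m=np.mean(C,0)
for yaw in (0.0,.05,.1,.15):
    w=m+.028*np.array([np.sin(yaw),-np.cos(yaw)]); print(yaw,w,np.linalg.norm(w-c),an(c,w),'normal bearing+pi',np.pi/2+yaw)
E
```

```text
[[0.5492 0.2223]
 [0.5518 0.1707]
 [0.4798 0.1641]
 [0.4771 0.2196]] [0.51447575 0.19419163]
w2 width-axis yaw 0.037496451592365046 0.0916868171366799 depth axis yaw+90 0.050722904381995226 0.04838532532463491 [np.float64(0.07214624092703917), np.float64(0.051700136538752585), np.float64(0.07233061696606713), np.float64(0.05561661601311508)]
w3 0.023519707024201256 0.0499051144917166 0.03999899752457825
0.0 [0.51447575 0.16619163] 0.11705690607015892 1.4295774986859546 normal bearing+pi 1.5707963267948966
0.05 [0.51587517 0.16622662] 0.11729664297584115 1.4178074051783944 normal bearing+pi 1.6207963267948966
0.1 [0.51727109 0.16633151] 0.11762094137731874 1.4062137166164166 normal bearing+pi 1.6707963267948966
0.15 [0.51866002 0.16650604] 0.11802829758644735 1.3948469718284464 normal bearing+pi 1.7207963267948965
```

```bash
cat >> h.py <<'E'
from scipy.spatial.transform import Rotation as R
def down(psi): return (R.from_euler('z',psi)*R.from_quat([1,0,0,0])).as_quat()
E
python3 - <<'E'
from h import *
c=[.498,.0503]
for a in (-.317,-.317+np.pi):
    for off in (-.4,0,.4):
        print(a+off,[ (None if j is None else np.round(j,2).tolist()) for j in [inverse_kinematics(c+[.085],down(a+off+d)) for d in (0,.9,1.757)]])
E
```

```text
-0.7170000000000001 [[0.13, 0.54, -0.41, 2.03, 0.35, 0.64, -2.8], [0.22, 0.56, -0.55, 2.02, 0.46, 0.68, -2.01], [0.31, 0.6, -0.7, 2.02, 0.58, 0.73, -1.28]]
-0.317 [[0.17, 0.55, -0.47, 2.02, 0.4, 0.66, -2.45], [0.25, 0.57, -0.6, 2.02, 0.5, 0.69, -1.66], [0.38, 0.63, -0.81, 2.02, 0.66, 0.77, -0.96]]
0.08300000000000002 [[0.21, 0.56, -0.53, 2.02, 0.45, 0.67, -2.1], [0.3, 0.59, -0.68, 2.02, 0.56, 0.72, -1.32], [0.43, 0.66, -0.9, 2.02, 0.72, 0.81, -0.63]]
2.424592653589793 [[0.5, 0.72, -1.05, 2.02, 0.82, 0.9, -0.15], [0.57, 0.81, -1.23, 2.02, 0.93, 1.02, 0.63], [-0.81, 0.82, 1.15, 2.04, -0.96, 0.96, -2.81]]
2.824592653589793 [[0.55, 0.77, -1.16, 2.02, 0.89, 0.97, 0.18], [0.57, 0.81, -1.23, 2.02, 0.93, 1.02, 1.03], [-0.58, 0.61, 0.67, 2.03, -0.59, 0.69, -2.81]]
3.224592653589793 [[0.57, 0.81, -1.23, 2.02, 0.93, 1.02, 0.53], [-0.81, 0.82, 1.15, 2.04, -0.96, 0.96, -2.87], [-0.3, 0.53, 0.22, 2.03, -0.19, 0.6, -2.82]]
```

```bash
python3 - <<'E'
from h import *
c=[.498,.0503]; a=-.317
move_ptp(c+[.22],down(a)); move_l(c+[.085],max_speed=.12)
print(sense()['wrist_force'].round(1)); set_gripper(0.6); print(sense()['finger_gap'])
set_gripper(0.0); s=sense(); print(s['finger_gap'],s['grasp_force'],s['wrist_force'].round(1),s['tool_pos'].round(4),s['t'])
for d in np.linspace(0,1.757,7)[1:]:
    move_l(c+[.085],down(a+d)); s=sense(); print(s['t'],s['wrist_force'].round(1),s['moment'].round(2),np.abs(s['dq']).max().round(2))
E
```

```text
[ 0.9  0.  -1.2]
0.7237738764039657
0.723937515956623 63.24224554002285 [-1.1  0.1  6.9] [0.4985 0.0504 0.086 ] 6.3417
6.7833 [-2.5 -0.2  9.6] [-0.26  0.48 -0.02] 0.01
7.225 [-0.7  2.3  7.4] [0.23 0.4  0.  ] 0.01
7.6667 [-1.4 -0.4  8. ] [-0.23  0.23 -0.02] 0.01
8.1083 [-1.3  1.7  8. ] [0.35 0.34 0.07] 0.01
8.55 [-1.6  0.5  8.5] [-0.01  0.17  0.05] 0.01
8.9917 [-2.2  1.6  7.2] [0.39 0.31 0.07] 0.01
```

```bash
python3 - <<'E'
from h import *
set_gripper(1.0); c=[.498,.0503]
move_l(c+[.20],max_speed=.2)
move_ptp([.45,.12,.30],[1,0,0,0]); a=snap('wrist','w4')
move_l([.42,-.03,.30],max_speed=.3); b=snap('wrist','w5'); d=snap('side','s5'); print(sense()['t'])
def crop(s,x,y,w=100,h=75): return cv2.resize(s['pixels'][y:y+h,x:x+w],(400,300),interpolation=cv2.INTER_CUBIC)
cv2.imwrite('pics/c5.png',np.vstack([np.hstack([crop(a,320,60,120,90),crop(b,170,30,120,90)]),np.hstack([crop(d,255,185,120,90),crop(b,430,0,160,120)*0+crop(b,0,0,640,400)])]))
E
```

```text
12.025
```

View pics/c5.png

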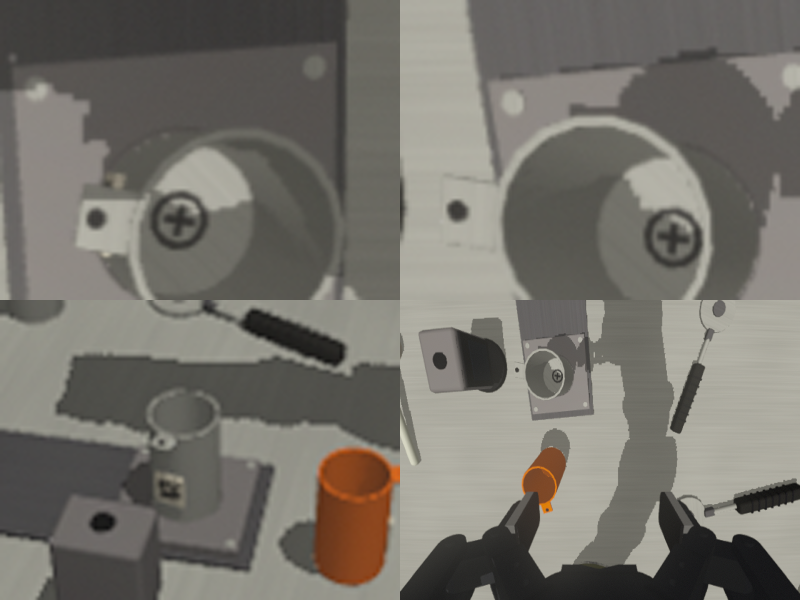

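```bash
python3 - <<'E'
from h import *
w1,w2,w4,w5,t=[load(x) for x in ('w1','w2','w4','w5','top0')]
p,r=tri((w4,(348.5,125.1)),(w5,(187.1,93))); c=np.array([.498,.0503]); print('tab',p.round(4),np.round(r,4),np.arctan2(p[1]-c[1],p[0]-c[0]))
print('cross',tri((w4,(373.5,125.5)),(w5,(251.8,101.2)))[0].round(4))
def seg(s,x0,y0,x1,y1):
    g=cv2.cvtColor(s['pixels'],cv2.COLOR_BGR2GRAY)[y0:y1,x0:x1]; m=(g<80).astype(np.uint8)
    n,l,st,ce=cv2.connectedComponentsWithStats(m); k=1+np.argmax(st[1:,4]); (cx,cy),wh,an=cv2.minAreaRect(np.argwhere(l==k)[:,::-1].astype(np.float32)); 
    v=np.argwhere(l==k)[:,::-1]-ce[k]; d=np.linalg.svd(v,full_matrices=False)[2][0]; d*=np.sign(d[1]); L=max(wh)/2
    print(st[k],ce[k]+[x0,y0],(cx+x0,cy+y0),wh); C=np.array([cx+x0,cy+y0]); return C-d*L,C,C+d*L
A=seg(w1,315,70,400,200);B=seg(w5,425,80,500,200); D=seg(t,365,195,397,252)
P=[]
for a,b,d in zip(A,B,D):
    r=tri((w1,a),(w5,b));r3=tri((w1,a),(w5,b),(t,d));P.append(r[0]);print(r[0].round(4),np.round(r[1],4),r3[0].round(4),np.round(r3[1],4))
d=P[2]-P[0];print(np.linalg.norm(d),np.arctan2(d[1],d[0]))
# ranges of head: hub in w5
h=atz(w5,(430+ (715-400)*1.6-430,0+(309-300)*1.333),.009);print('hub',h.round(4))
E
```

```text
tab [0.5038 0.0906 0.1134] [0.0002 0.0002] 1.4273606017234992
cross [0.4976 0.0504 0.0138]
[  11   14   45   95 1659] [347.96564195 130.07715491] (347.99999618530273, 130.5) (18.027355194091797, 97.1827392578125)
[   8    4   54   94 1861] [459.13970983 129.77968834] (459.33602142333984, 130.1466293334961) (21.06374168395996, 98.48632049560547)
[  6   7  20  43 339] [380.03539823 223.07079646] (380.0000009536743, 223.0) (8.221921920776367, 43.00697708129883)
[ 0.5168 -0.2273  0.0115] [0.0002 0.0002] [ 0.5169 -0.2257  0.0145] [0.0013 0.0002 0.0014]
[ 0.4623 -0.209   0.0111] [0.0004 0.0004] [ 0.4619 -0.2077  0.0125] [0.0012 0.0012 0.0021]
[ 0.4041 -0.1892  0.0116] [0.0008 0.0008] [ 0.4044 -0.1883  0.013 ] [0.0012 0.0009 0.0012]
0.11895397128001825 2.8157082430764064
hub [ 0.5989 -0.2476  0.009 ]
```

```bash
cat >> h.py <<'E'
C0=np.array([.498,.0503]); EX=np.array([np.cos(.077),np.sin(.077),0]); EY=np.array([-EX[1],EX[0],0])
G=np.array([*C0,.265]); AIM=np.array([*C0,.072])+.110*EX
N=(AIM-G)/np.linalg.norm(AIM-G)
def hold(phi,sg,tz=.017,g=G,dx=.135,n=N):
    "phi: handle heading in the glass plane: 0 = EY side, 90deg = towards robot"
    e2=np.cross(EY,n); e2*=np.sign(-e2@EX)
    h=np.cos(phi)*EY+np.sin(phi)*e2; x=sg*h; M=np.column_stack([x,np.cross(n,x),n])
    return g+dx*h-tz*n, R.from_matrix(M).as_quat()
E
python3 - <<'E'
from h import *
q=[.4734,-.2122]
for sg,psi in ((1,2.825),(-1,2.825-np.pi)):
    j=inverse_kinematics(q+[.017],down(psi)); print(sg,'grasp',None if j is None else j.round(2))
    for ph in range(-60,241,30):
        p,o=hold(np.radians(ph),sg); j=inverse_kinematics(p,o); print(ph,p.round(3),None if j is None else j.round(2))
E
```

```text
1 grasp [ 0.99  0.87 -1.04  2.03  1.02  0.89  0.62]
-60 [0.586 0.125 0.338] [ 0.37  0.22 -0.84  1.89  0.54  0.68 -1.75]
-30 [0.539 0.171 0.313] [ 0.32  0.2  -0.94  1.99  0.68  0.67 -1.49]
0 [0.479 0.184 0.28 ] [ 0.32  0.16 -1.04  2.15  0.8   0.61 -1.19]
30 [0.422 0.162 0.246] [ 0.39  0.09 -1.08  2.32  0.87  0.49 -0.8 ]
60 [0.383 0.109 0.222] [ 0.59  0.   -1.11  2.47  0.86  0.29 -0.18]
90 [0.373 0.041 0.213] None
120 [ 0.394 -0.025  0.222] [ 0.72 -0.02 -0.64  2.49 -0.51  0.18  2.73]
150 [ 0.44  -0.071  0.246] [-0.13  0.03  0.36  2.35 -0.54  0.31 -2.88]
180 [ 0.5   -0.085  0.28 ] [ 0.72  0.09 -0.55  2.17 -0.21  0.4  -2.71]
210 [ 0.557 -0.062  0.313] [ 0.63  0.14 -0.58  2.01 -0.    0.5  -2.46]
240 [ 0.596 -0.01   0.338] [ 0.53  0.18 -0.64  1.9   0.19  0.59 -2.23]
-1 grasp [ 0.63  0.67 -0.4   2.03  0.49  0.53 -2.  ]
-60 [0.586 0.125 0.338] [ 0.61  0.31 -1.22  1.89  0.76  0.79  1.19]
-30 [0.539 0.171 0.313] [ 0.5   0.28 -1.22  1.99  0.82  0.76  1.52]
0 [0.479 0.184 0.28 ] [ 0.46  0.21 -1.22  2.15  0.87  0.67  1.87]
30 [0.422 0.162 0.246] [ 0.5   0.12 -1.22  2.32  0.91  0.52  2.3 ]
60 [0.383 0.109 0.222] None
90 [0.373 0.041 0.213] None
120 [ 0.394 -0.025  0.222] [ 0.61 -0.02 -0.53  2.49 -0.5   0.18 -0.42]
150 [ 0.44  -0.071  0.246] [ 0.74  0.04 -0.54  2.34 -0.42  0.29  0.14]
180 [ 0.5   -0.085  0.28 ] [ 1.01  0.12 -0.88  2.16 -0.06  0.4   0.28]
210 [ 0.557 -0.062  0.313] [ 1.07  0.23 -1.14  2.    0.35  0.54  0.34]
240 [ 0.596 -0.01   0.338] [ 0.98  0.34 -1.32  1.89  0.65  0.72  0.49]
```

```bash
python3 - <<'E'
from h import *
q=[.4734,-.2122]; o=down(2.825-np.pi)
move_ptp(q+[.15],o); move_l(q+[.0175],max_speed=.1)
print(sense()['wrist_force'].round(1))
set_gripper(0.0); s=sense(); print(s['finger_gap'],s['grasp_force'],s['wrist_force'].round(1),s['tool_pos'].round(4),s['t'])
move_l(q+[.05],max_speed=.08); move_l(q+[.32],max_speed=.25); s=sense(); print(s['finger_gap'],s['grasp_force'],s['wrist_force'].round(1),s['moment'].round(2))
snap('side','s6'); snap('top','t6')
p,o2=hold(np.pi,-1,.0175); move_ptp(p+[0,0,.05],o2); move_l(p,max_speed=.06); sleep(.4)
s=sense(); print(s['tool_pos'].round(4),p.round(4),s['t'],s['finger_gap'])
a=snap('side','s7');b=snap('top','t7');w=snap('wrist','w7')
for n,x in (('s',a),('t',b)): print(n,proj(x,G),proj(x,p))
def crop(s,x,y,w,h): return cv2.resize(s['pixels'][y:y+h,x:x+w],(400,300),interpolation=cv2.INTER_CUBIC)
cv2.imwrite('pics/c7.png',np.vstack([np.hstack([crop(a,200,90,240,180),crop(a,250,140,120,90)]),np.hstack([crop(b,220,80,200,150),crop(load('s6'),280,40,200,150)])]))
E
```

```text
[-0.5  0.1 -0.1]
0.218724029252577 59.983999729156494 [-0.2  0.5  5.2] [ 0.4735 -0.2123  0.0178] 15.075
0.21958344971599994 59.1142076253891 [ 0.4 -0.3 -2.6] [ 0.02  0.03 -0.  ]
[ 0.4998 -0.085   0.2803] [ 0.4997 -0.085   0.2802] 20.2 0.2215720676070007
s (np.float64(308.17578476199475), np.float64(174.29080839494787)) (np.float64(321.81719534005333), np.float64(143.53113119772462))
t (np.float64(281.510658154234), np.float64(204.5670131618365)) (np.float64(343.3451489409871), np.float64(203.8094396818783))
```

View pics/c7.png

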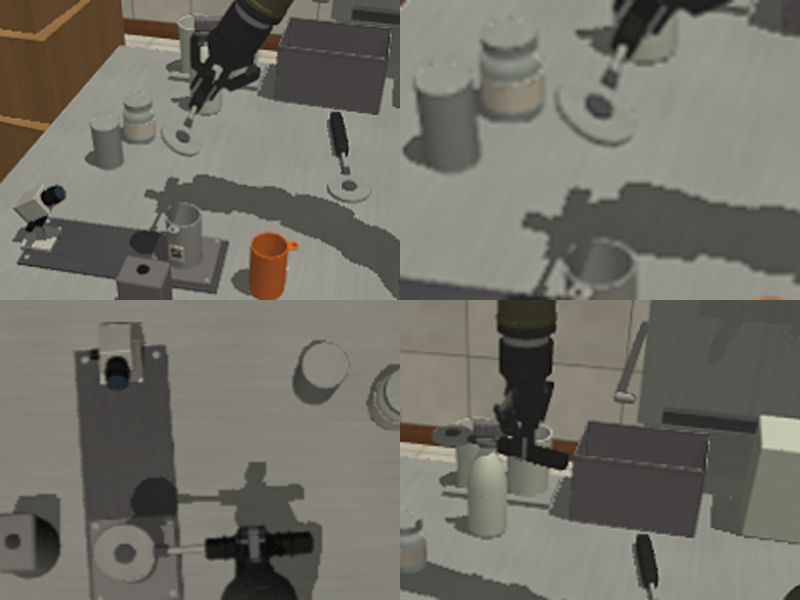

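```bash
python3 - <<'E'
from h import *
a,b=load('s7'),load('t7')
r=tri((a,(309.7,171.2)),(b,(282.2,206.2))); H=G-.011*N; print('hub',r[0].round(4),np.round(r[1],4),'exp',H.round(4),proj(a,H),proj(b,H))
e2=np.cross(EY,N)
out=[]
for s,x,y in ((a,280,145),(b,250,175)):
    k=400/60; im=cv2.resize(s['pixels'][y:y+60,x:x+60],(400,400),interpolation=cv2.INTER_CUBIC); o=im.copy()
    for zz,col in ((0,(0,0,255)),(.007,(0,255,0))):
        c=[((np.array(proj(s,G-zz*N+.034*(np.cos(t)*EY+np.sin(t)*e2)))-[x,y]+.5)*k).astype(int) for t in np.linspace(0,6.29,60)]
        cv2.polylines(o,[np.array(c)],True,col,1)
    out.append(np.vstack([o]))
cv2.imwrite('pics/c8.png',np.hstack(out))
E
```

```text
hub [0.4941 0.0482 0.2739] [0.0001 0.0001] exp [0.4926 0.0499 0.2746] (np.float64(310.1236428219217), np.float64(171.41599915552658)) (np.float64(281.3916338943551), np.float64(206.84129336768999))
```

View pics/c8.png

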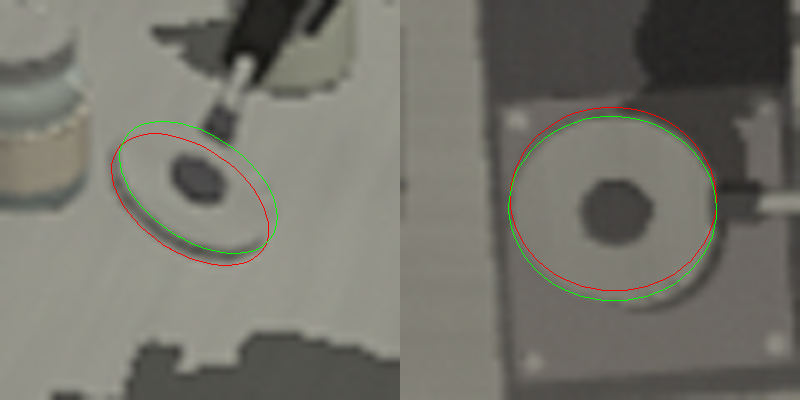

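The hub triangulates to within 3 mm of where it should be, and the projected head outline matches in both views. The tilt and height are therefore right and the cup is in place, so I'm handing in.

```bash
python3 -c "
from h import *
s=sense();print(s['t'],s['finger_gap'],s['wrist_force'].round(1),abs(s['dq']).max());print(hand_in())"
```

```text
20.35 0.21965429948471327 [-0.1  0.3 -1.4] 0.0036583203430842117
the job is handed in; nothing more can be done
None
```

I turned the tumbler in its nest so its code plate points at the scanner window (within about 0.01 rad by measurement) and released it. The mirror is held glass down 15 cm above the rim, angled at the aim point. I handed the job in at 20.4 s; no picture through the check camera was available to confirm the reflection itself.

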